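# Change over the gratins in the lane grill

### The job

The gratin in the terracotta pot is browned: draw the table grill's rack out all the way, stand that pot on the middle of the cork mat, and stand every fresh pot from the worktop upright on the rack, each in the middle of a lane of its own. Slide the rack fully home, finish with the heater switch on for each lane that holds a pot and off for each empty lane, and leave everything else where it is.

Things in the scene. Friction and masses are not known exactly. Their poses are not given: they have to be found in the camera images.
- grill: fixed steel table grill, 260 mm deep (x), 370 mm wide (y), 138 mm high, open at the front (its -x side, towards the robot); origin under its centre, x to its back, y to its left, z up. It stands on a wooden hob cover 12 mm thick. Its hood (top at 138 mm, underside at 92 mm, front edge at x = -130 mm) covers four lanes side by side, each with its own heater.
- rack (a joint): pull-out wire rack of the grill, m: 0 is fully home (inner stop), 0.155 fully drawn out (outer stop) towards the grill's -x. It stays where it is left; it takes about 2 N to slide, more if fast.
- handle (a point): middle of the rack's black handle, a round bar 14 mm thick and 116 mm long along the grill's y, 96 mm above the grill's underside, on two wires going down 50 mm either side of the middle. It moves with the rack and is 48 mm in front of the hood when the rack is home; it can be pinched from above, front to back.
- lane1 (a point): middle of lane 1 of the rack (1 leftmost, at +y, to 4 rightmost), on the wires a pot stands on, 34 mm above the grill's underside; moves with the rack, axes as the grill's. Lanes are 82 mm apart; wires 8 mm high bound each 41 mm either side and 48 mm in front and behind. With the rack fully out this point is 65 mm in front of the hood.
- lane2 (a point): middle of lane 2 of the rack (1 leftmost, at +y, to 4 rightmost), on the wires a pot stands on, 34 mm above the grill's underside; moves with the rack, axes as the grill's. Lanes are 82 mm apart; wires 8 mm high bound each 41 mm either side and 48 mm in front and behind. With the rack fully out this point is 65 mm in front of the hood.
- lane3 (a point): middle of lane 3 of the rack (1 leftmost, at +y, to 4 rightmost), on the wires a pot stands on, 34 mm above the grill's underside; moves with the rack, axes as the grill's. Lanes are 82 mm apart; wires 8 mm high bound each 41 mm either side and 48 mm in front and behind. With the rack fully out this point is 65 mm in front of the hood.
- lane4 (a point): middle of lane 4 of the rack (1 leftmost, at +y, to 4 rightmost), on the wires a pot stands on, 34 mm above the grill's underside; moves with the rack, axes as the grill's. Lanes are 82 mm apart; wires 8 mm high bound each 41 mm either side and 48 mm in front and behind. With the rack fully out this point is 65 mm in front of the hood.
- switch1 (a joint): red rocker switch of lane 1's heater, rad: 0 off (end towards the robot is down), 0.5 on (far end, with the white line, is down). It stays where it is left; press the raised end straight down to its stop (about 3 N moves it).
- switch2 (a joint): red rocker switch of lane 2's heater, rad: 0 off (end towards the robot is down), 0.5 on (far end, with the white line, is down). It stays where it is left; press the raised end straight down to its stop (about 3 N moves it).
- switch3 (a joint): red rocker switch of lane 3's heater, rad: 0 off (end towards the robot is down), 0.5 on (far end, with the white line, is down). It stays where it is left; press the raised end straight down to its stop (about 3 N moves it).
- switch4 (a joint): red rocker switch of lane 4's heater, rad: 0 off (end towards the robot is down), 0.5 on (far end, with the white line, is down). It stays where it is left; press the raised end straight down to its stop (about 3 N moves it).
- switches (a point): middle of the row of four rockers at the front of the hood's top, at rocker-top height (155 mm above the grill's underside), axes as the grill's. Rockers 1 to 4 lie at y = +48, +16, -16, -48 mm from here, in the lanes' order. Each is 34 mm long in x, 20 mm wide; press 12 mm from its middle in x, where the raised end stands 3 mm above this height and goes 3 mm below it.
- pot_white: fresh gratin: small white ceramic ramekin with a pale yellow top, round, 58 mm across at the rim, 51 mm at the foot, 42 mm high, 0.17 kg; origin at the middle of its underside, z up. Starts on the worktop, z = 0. May be absent.
- pot_blue: fresh gratin: small blue ceramic ramekin with a pale yellow top, round, 58 mm across at the rim, 51 mm at the foot, 42 mm high, 0.17 kg; origin at the middle of its underside, z up. Starts on the worktop, z = 0. May be absent.
- pot_green: fresh gratin: small green ceramic ramekin with a pale yellow top, round, 58 mm across at the rim, 51 mm at the foot, 42 mm high, 0.17 kg; origin at the middle of its underside, z up. Starts on the worktop, z = 0. May be absent.
- pot_clay: browned gratin: terracotta ramekin with a dark brown top, size, weight and origin as the other pots. Starts on the rack under the hood, about in lane 3.
- cork_mat: round cork mat, 96 mm across, 8 mm thick, fixed on the worktop; origin at the middle of its underside.
- rice_bowl: white bowl, 115 mm across, 51 mm high, on the draining board; a bystander to be left alone
- salt: salt shaker, 44 mm across, 90 mm high; a bystander to be left alone
- pepper: wooden pepper mill, 58 mm across, 160 mm high; a bystander to be left alone
- timer: round red and white kitchen timer, 73 mm across, 62 mm high; a bystander to be left alone
- paprika: red-capped spice jar, 45 mm across, 106 mm high; a bystander to be left alone

How it is judged:
By the outcome, as a careful person would: the job done as asked, in the order asked, and still so for the second after the job is handed in, with the robot touching nothing.
Of pot_white, pot_blue, pot_green only 2 to 3 are there at a start; the rules pass over those that are not, and their reading is None.
At some moment in a run one of pot_white, pot_blue, pot_green may be knocked a few centimetres aside while the robot is not near it.
It also fails if it takes over 184 s, if anything falls off the work surface, if the arm or the gripper's body presses on something with over 40 N, if the wrist force passes 120 N, or if a joint passes its speed limit or range.

### The arm

A 7-joint arm with a two-finger parallel gripper is mounted at the origin on a cart in front of the work surface, level with it; the furniture and walls round the work are solid. World frame = base frame: x ahead of the robot, y to its left, z up, the work surface at z = 0. Lengths are in m, angles in rad, forces in N, time in s.
With the tool pointing down it reaches from about 0.425 to 0.95 m from the base axis. Payload 16.7 kg.
Tool frame: the origin (TCP) lies midway between the tips of the shut fingers; the grasp point (between the pads) lies 19 mm behind it (arm.grip_point_offset is the distance from the TCP to the grasp point, in m); z points along the fingers, y is the line along which they close (so a half turn about z gives the same grasp; the last joint's range is limited). The gripper opens to 94 mm and grips with 3 to 60 N. Pads are 16 mm wide; open, the fingers measure 119 mm over their backs; the gripper's body (75 mm by 177 mm) begins 78 mm behind the grasp point.
Start: joints at [-1.262, 0.426, 0.074, 1.606, -0.034, 1.111, -0.067], TCP at [0.298, 0.605, 0.205] pointing down, gripper open.
Joint ranges: [-2.85, 2.85], [-0.5, 2.14], [-1.23, 1.37], [0.21, 2.46], [-1.02, 4.16], [0.16, 2.05], [-2.73, 2.73]. Speed limits (rad/s): [1.89, 1.89, 2.39, 2.39, 3.01, 3.01, 3.01].

### API

Orientations are given as a unit quaternion [x, y, z, w].
In Python, from cell import arm gives the robot as it stands.
- The arm moves only by the shell command python3 -m jog 'ROWS' [FORCE]. ROWS is JSON, a list of rows, each a list of 7 numbers: the turn, a rotation vector about the tool's x, y, z normalised to -1 to 1, where 1 is 0.08 rad, then the shift along the tool's x, y, z normalised to -1 to 1, where 1 is 30 mm, then the gripper's target within -1 to 1 (fully open at 1, half-way at 0, shut at -1). A call has 1 to 10 rows; each row shifts and turns the commanded pose from where the row before left it, along the tool's axes as they then stand; what a row does not reach is not made up. A row lasts 1/12 s, in which the tool goes at most 41.7 mm and 7.16 degrees, less where a joint would pass 70% of its speed; a pose out of reach is approached as far as the arm can. A call with a number of a shift or a turn outside -1 to 1 is refused whole. A call with a gripper value outside its range is refused whole. The fingers move at their own pace and stop on an object; FORCE is the grip in N (left out, the last holds). Time passes only in rows, so rows that do not move let the fingers close. It gives the time, the measured TCP pose, the force, the opening and the grip force at its end, in the units of the state.
- arm.state(): the state, without advancing time (a new reading comes with each control period).
- arm.read_camera(name): name is "side" or "top" or "wrist"; returns a dict with "pixels" (400x640x3 uint8, red, green, blue), "intrinsics" (3x3 intrinsics, pixels), "xyz" and "orientation" of the camera in the world. Camera axes: x right, y up, looking along -z (the intrinsics and any distortion apply to the point x, -y, -z); pixel columns grow to the right and rows downward; lengths in m; the calibration is good to about 2 mm. A picture is of the moment at which its call begins. There is no depth.
- arm.finish_job(): hands the job in; it is judged then, once.
The state is a dict: "clock": time; "joint_positions": joint angles; "qd": joint speeds; "effort": joint torques, N m; "ee_pos": TCP position; "ee_rot": TCP orientation; "force": force on the tool from outside, world axes, zero at the start; "moment": the same for the moment, N m; "grip_width": finger opening in m; "finger_force": force on a finger pad.
Only numpy, scipy, OpenCV 4.12 (cv2) and the standard library are available. Lean on these libraries where they do the work, as an engineer would, in place of code of your own. Each camera call takes 0.05 s, during which the arm holds its last target. There are 200 camera calls.

## Working session

There is one attempt and no reset: what is moved stays moved. The work goes in short steps, Python scripts to look and compute and a shell command to move; the robot and the scene stay as the last step left them, time stands still between calls to the robot, and variables do not carry over. Pictures are saved under pics/ and viewed, at most 17 in all, crops included, and the job is handed in when it is done.

```bash
ls; mkdir -p pics; cat > h.py <<'E'
import numpy as np, cv2, json
from cell import arm
from scipy.spatial.transform import Rotation as R
def snap(n,f=None):
    c=arm.read_camera(n); f=f or n
    cv2.imwrite(f'pics/{f}.png',c['pixels'][:,:,::-1])
    np.savez(f'pics/{f}.npz',K=c['intrinsics'],p=c['xyz'],q=c['orientation'],im=c['pixels'])
    return c
def ld(f):
    return np.load(f'pics/{f}.npz')
def ray(f,uv):
    d=ld(f);K=d['K'];v=np.array([(uv[0]-K[0,2])/K[0,0],-(uv[1]-K[1,2])/K[1,1],-1.])
    v=R.from_quat(d['q']).apply(v) if d['q'].size==4 else d['q']@v
    return d['p'],v/np.linalg.norm(v)
def onz(f,uv,z):
    p,v=ray(f,uv);return p+v*(z-p[2])/v[2]
def tri(*obs):
    A=np.zeros((3,3));b=np.zeros(3)
    for f,uv in obs:
        p,v=ray(f,uv);M=np.eye(3)-np.outer(v,v);A+=M;b+=M@p
    x=np.linalg.solve(A,b)
    res=[np.linalg.norm(np.cross(ray(f,uv)[1],x-ray(f,uv)[0])) for f,uv in obs]
    return x,np.round(res,4)
def proj(f,X):
    d=ld(f);v=R.from_quat(d['q']).inv().apply(np.array(X)-d['p']);K=d['K']
    return np.array([K[0,0]*v[0]/-v[2]+K[0,2],K[1,1]*-v[1]/-v[2]+K[1,2]])
E
python3 - <<'E'
from h import *
for n in('top','side','wrist'):
    c=snap(n);print(n,c['intrinsics'],c['xyz'],c['orientation'],[k for k in c])
print(arm.state())
E
```

```text
pics
top [[496.16544173   0.         326.9492714 ]
 [  0.         496.16544173 200.04380463]
 [  0.           0.           1.        ]] [0.45564907 0.01125301 1.5661144 ] [-0.03109715  0.03658529  0.70981221 -0.70275253] ['pixels', 'intrinsics', 'xyz', 'orientation']
side [[484.69070422   0.         320.86967447]
 [  0.         484.69070422 202.97660415]
 [  0.           0.           1.        ]] [ 0.32796154 -0.94601427  1.12301811] [ 0.38326607 -0.04358647 -0.12461863  0.914154  ] ['pixels', 'intrinsics', 'xyz', 'orientation']
wrist [[299.79496206   0.         314.01616399]
 [  0.         299.79496206 198.37557992]
 [  0.           0.           1.        ]] [0.22745597 0.64070723 0.38441488] [-0.11476095 -0.07045221  0.52403205  0.84098563] ['pixels', 'intrinsics', 'xyz', 'orientation']
{'clock': 0.15, 'joint_positions': array([-1.26249661,  0.42656066,  0.07385426,  1.60644058, -0.03407299,
        1.11077694, -0.06711799]), 'qd': array([ 1.58935886e-03, -4.71560458e-04,  1.73476582e-03, -2.19476211e-03,
        4.77043438e-05,  1.18727866e-04,  1.07884458e-03]), 'effort': array([ 5.07386678e-03, -9.36272764e+01,  3.67085762e+00, -4.54426789e+01,
       -4.83889540e-02,  1.79949176e-02,  1.27364901e-04]), 'ee_pos': array([0.29821787, 0.60519152, 0.20496346]), 'ee_rot': array([ 2.26923538e-01,  9.73912467e-01, -4.58717040e-04, -6.58070420e-05]), 'force': array([-0.97032664,  0.17448347,  0.12291719]), 'moment': array([ 0.03781933, -0.00878783,  0.00652989]), 'finger_force': 0.0, 'grip_width': 0.09411464585073404}
```

View pics/top.png

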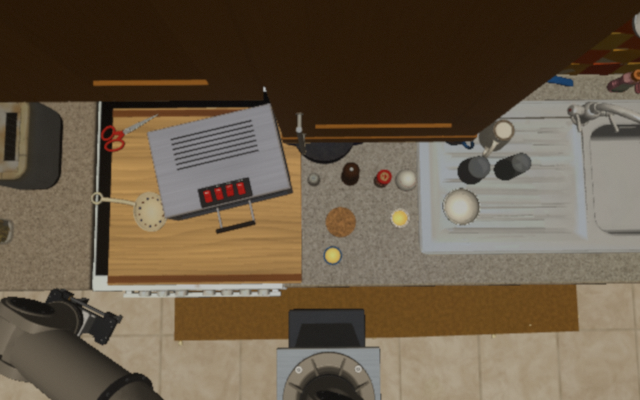

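View pics/side.png

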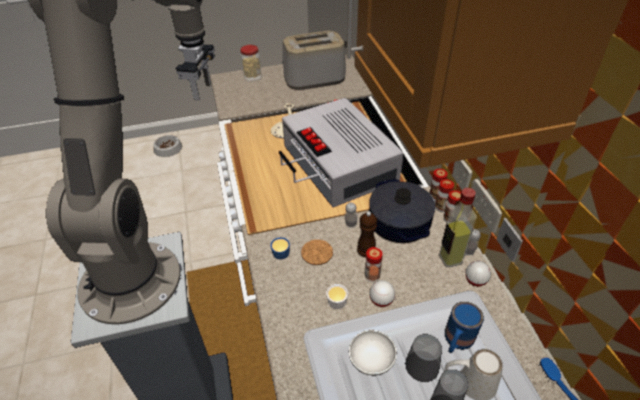

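The top view shows the blue pot at about (333,256), the white pot at (400,218) and the mat at (340,222). The grill is turned, with its handle at about (236,227) and switches at (225,192). I can't see a green pot. Next I'll enlarge crops of both views.

```bash
python3 - <<'E'
from h import *
a=ld('top')['im'][95:245,140:300,::-1];b=ld('side')['im'][95:215,270:410,::-1]
c=ld('top')['im'][160:275,290:440,::-1]; d=ld('side')['im'][190:315,260:400,::-1]
f=lambda x,s:cv2.resize(x,s,interpolation=cv2.INTER_CUBIC)
o=np.vstack([np.hstack([f(a,(400,300)),f(b,(400,300))]),np.hstack([f(c,(400,300)),f(d,(400,300))])])
cv2.imwrite('pics/z1.png',o)
print("blue",onz('top',(333,256),.042),"white",onz('top',(400,218),.042),"mat",onz('top',(340.5,222),.008))
print(tri(('top',(333,256)),('side',(280.5,245))),tri(('top',(400,218)),('side',(338,293))),tri(('top',(340.5,222)),('side',(317.5,252))))
E
```

```text
blue [ 0.43017749 -0.01804717  0.042     ] white [ 0.54427778 -0.22566557  0.042     ] mat [ 0.53552945 -0.04349026  0.008     ]
(array([ 0.4343818 , -0.01864707,  0.04060416]), array([0.0043, 0.0043])) (array([ 0.54826126, -0.22650829,  0.04152629]), array([0.004, 0.004])) (array([ 0.53943889, -0.04426913,  0.00357313]), array([0.0037, 0.0037]))
```

View pics/z1.png

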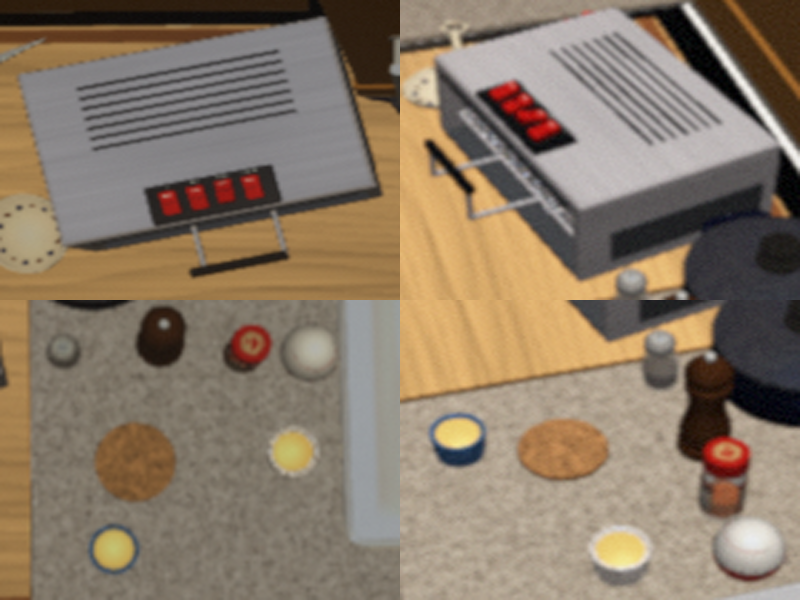

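Only the blue and white pots are there. Next I'll work out the grill's pose.

```bash
cat >> h.py <<'E'
def delta(xyz,yd,st=None):
    """tool-y direction yd (deg, world, mod 180), tool down"""
    st=st or arm.state();r=R.from_quat(st['ee_rot'])
    tgts=[R.from_matrix(np.array([[np.sin(t),np.cos(t),0],[-np.cos(t),np.sin(t),0],[0,0,-1]]).T) if 0 else
          R.from_matrix(np.column_stack([np.cross([np.cos(t),np.sin(t),0],[0,0,-1]),[np.cos(t),np.sin(t),0],[0,0,-1]])) for t in np.radians([yd,yd+180])]
    for tg in tgts:
        rv=(r.inv()*tg).as_rotvec()
        if np.linalg.norm(rv)<np.pi/2+.01:
            print('turn',np.round(rv/.08,2),'shift after',np.round(tg.inv().apply(np.array(xyz)-st['ee_pos'])/.03,2),'q7',round(st['joint_positions'][6],2))
E
python3 - <<'E'
from h import *
Z=.150
for n,uv in dict(fl=(166,218.5),bl=(148,131.5),br=(270,103.5),fr=(292,190)).items(): print(n,onz('top',uv,Z))
hl=tri(('top',(216.8,231)),('side',(280.5,153.8)));hr=tri(('top',(255.2,223)),('side',(294.5,170.2)));print(hl,hr)
d=hl[0]-hr[0];print(np.linalg.norm(d),np.degrees(np.arctan2(d[1],d[0])))
sl=onz('top',(140+170/2.5,95+203/2),.167);sr=onz('top',(140+252/2.5,95+187/2),.167);print(sl,sr,np.degrees(np.arctan2(*(sl-sr)[[1,0]])))
m=(hl[0]+hr[0])/2;delta([m[0],m[1],.3],0)
E
```

```text
fl [0.54318797 0.4588505  0.15      ]
bl [0.79616812 0.51609512 0.15      ]
br [0.87635375 0.16287387 0.15      ]
fr [0.62154939 0.09959743 0.15      ]
(array([0.51118604, 0.32427079, 0.09933412]), array([0.0033, 0.0033])) (array([0.53330711, 0.20876512, 0.11696914]), array([0.0038, 0.0038]))
0.11891970002611116 100.8417208556232
[0.60329876 0.33618855 0.167     ] [0.62521728 0.24362964 0.167     ] 103.32258535995815
turn [-1.000e-02  1.000e-02  1.391e+01] shift after [-11.29   7.47  -3.17] q7 -0.07
```

```bash
python3 -m jog '[[0,0,1,0,0,-0.5,1],[0,0,1,0,0,-0.5,1],[0,0,1,0,0,-0.5,1],[0,0,1,0,0,-0.5,1],[0,0,1,0,0,-0.5,1],[0,0,1,0,0,-0.5,1],[0,0,1,0,0,0,1],[0,0,1,0,0,0,1],[0,0,1,0,0,0,1],[0,0,1,0,0,0,1]]'
python3 -m jog '[[0,0,1,0,0,0,1]]'
python3 - <<'E'
from h import *
delta([.50,.21,.29],12.7)
E
```

```text
clock: 0.98
ee_pos: [0.2983, 0.6053, 0.2953]
ee_rot: [0.59, 0.808, -0.0, 0.0]
force: [-0.2, -0.0, 0.3]
grip_width: 0.0939
finger_force: 0.0
clock: 1.07
ee_pos: [0.2983, 0.6053, 0.2952]
ee_rot: [0.622, 0.783, -0.0, 0.0]
force: [0.4, -0.4, -0.4]
grip_width: 0.094
finger_force: 0.0
turn [-0.    0.    0.09] shift after [-14.33   3.66   0.17] q7 -0.9
```

```bash
python3 -m jog '[[0,0,0.09,-1,0.25,0,1],[0,0,0,-1,0.25,0,1],[0,0,0,-1,0.25,0,1],[0,0,0,-1,0.25,0,1],[0,0,0,-1,0.25,0,1],[0,0,0,-1,0.25,0,1],[0,0,0,-1,0.25,0,1],[0,0,0,-1,0.25,0,1],[0,0,0,-1,0.25,0,1],[0,0,0,-1,0.25,0,1]]'
python3 -m jog '[[0,0,0,-1,0.25,0,1],[0,0,0,-1,0.25,0,1],[0,0,0,-1,0.25,0,1],[0,0,0,-1,0.25,0,1],[0,0,0,-0.3,0.1,0,1],[0,0,0,0,0,0,1],[0,0,0,0,0,0,1]]'
python3 - <<'E'
from h import *
c=snap('wrist','w1');print(c['xyz'],c['orientation'])
st=arm.state();r=R.from_quat(st['ee_rot']);print('cam in tool',r.inv().apply(c['xyz']-st['ee_pos']),(r.inv()*R.from_quat(c['orientation'])).as_matrix())
delta([.50,.21,.29],12.7)
E
```

```text
clock: 1.9
ee_pos: [0.4391, 0.3284, 0.2954]
ee_rot: [0.623, 0.782, -0.0, -0.0]
force: [0.4, 1.1, 0.1]
grip_width: 0.0942
finger_force: 0.0
clock: 2.48
ee_pos: [0.4997, 0.2118, 0.2953]
ee_rot: [0.623, 0.782, -0.0, -0.0]
force: [-0.8, 0.1, 0.8]
grip_width: 0.0941
finger_force: 0.0
[0.48134399 0.28863103 0.47493048] [-0.13409347 -0.01467358  0.1119587   0.98451454]
cam in tool [ 0.07811196 -0.00052441 -0.17959706] [[-2.61757907e-04  9.63553954e-01  2.67513942e-01]
 [ 9.99999706e-01  5.95102086e-05  7.64134131e-04]
 [ 7.20364653e-04  2.67514063e-01 -9.63553687e-01]]
turn [-0.01 -0.    0.06] shift after [-0.09  0.    0.18] q7 -0.22
```

View pics/w1.png

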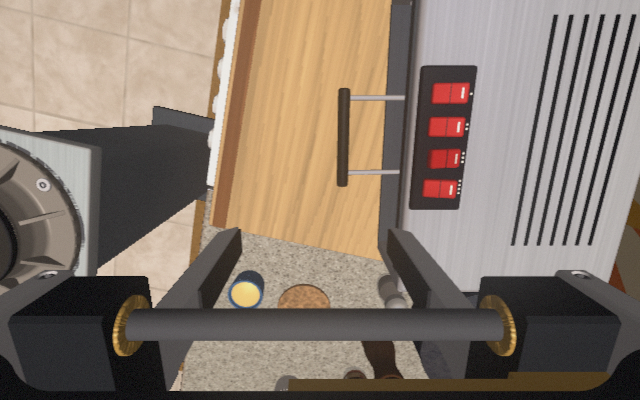

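The wrist view shows the handle centre at (343,137) and the rockers at x≈450→440, y = 93, 127, 158 and 189. Rocker 3 is shaded differently from the others.

```bash
python3 - <<'E'
from h import *
hl=onz('w1',(344,89),.108);hr=onz('w1',(342,186),.108);d=hl-hr
print('handle',hl,hr,(hl+hr)/2,np.linalg.norm(d),np.degrees(np.arctan2(d[1],d[0])))
print('tri',tri(('w1',(343.3,137.5)),('top',(236,227.2))))
e1=onz('w1',(413,10),.150);e2=onz('w1',(400,225),.150);d=e1-e2;print('front edge',e1,e2,np.degrees(np.arctan2(d[1],d[0])))
for uv in((450,93),(447,127),(445,159),(440,189)):print('sw',onz('w1',uv,.167))
b=[onz('w1',u,.152) for u in((421,66),(477,66.5),(459,209),(409,208))];print('panel',b,np.mean(b,0))
im=ld('w1')['im'][55:220,395:495,::-1];cv2.imwrite('pics/z2.png',cv2.resize(im,(364,600),interpolation=cv2.INTER_CUBIC))
m=(hl+hr)/2
delta([m[0],m[1],.16],12.7)
E
```

```text
handle [0.50810208 0.3246799  0.108     ] [0.53440034 0.21295129 0.108     ] [0.52125121 0.26881559 0.108     ] 0.11478188206730652 103.24497749889616
tri (array([0.52075702, 0.27000757, 0.09291782]), array([0.002, 0.002]))
front edge [0.55156425 0.40441012 0.15      ] [0.60494516 0.1919386  0.15      ] 104.10298045593505
sw [0.60498341 0.33841718 0.167     ]
sw [0.61306725 0.30730782 0.167     ]
sw [0.62194838 0.27649329 0.167     ]
sw [0.62753311 0.24522077 0.167     ]
panel [array([0.57418167, 0.35844603, 0.152     ]), array([0.62864737, 0.37050532, 0.152     ]), array([0.66328363, 0.22588066, 0.152     ]), array([0.60796953, 0.21433605, 0.152     ])] [0.61852055 0.29229202 0.152     ]
turn [-0.01 -0.    0.06] shift after [1.67 1.12 4.51] q7 -0.22
```

View pics/z2.png

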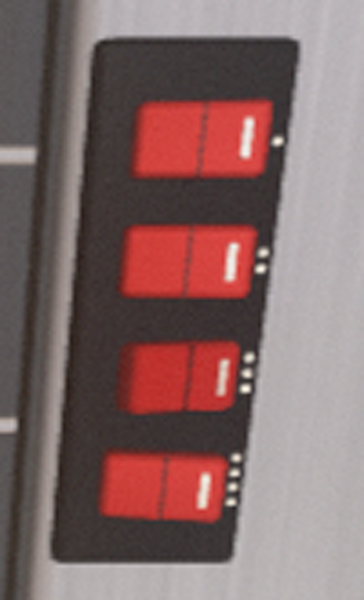

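Rocker 3 is on (near end raised) and the others are off. So lanes 3 and 2 get the pots. Next I'll go to the handle.

```bash
python3 -m jog '[[0,0,-0.07,0.4,0.28,0.5,0],[0,0,0,0.4,0.28,1,0],[0,0,0,0.4,0.28,1,0],[0,0,0,0.4,0.28,1,0],[0,0,0,0.07,0,1,0],[0,0,0,0,0,0.5,0],[0,0,0,0,0,0,0],[0,0,0,0,0,0,0]]' 20
python3 - <<'E'
from h import *
delta([.521,.269,.089],13.3);snap('wrist','w2')
E
```

```text
clock: 3.2
ee_pos: [0.5203, 0.269, 0.1451]
ee_rot: [0.62, 0.784, -0.001, -0.0]
force: [0.2, -0.9, 0.9]
grip_width: 0.0476
finger_force: 0.0
turn [-0.02  0.01  0.01] shift after [-0.01  0.02  1.87] q7 -0.18
```

View pics/w2.png

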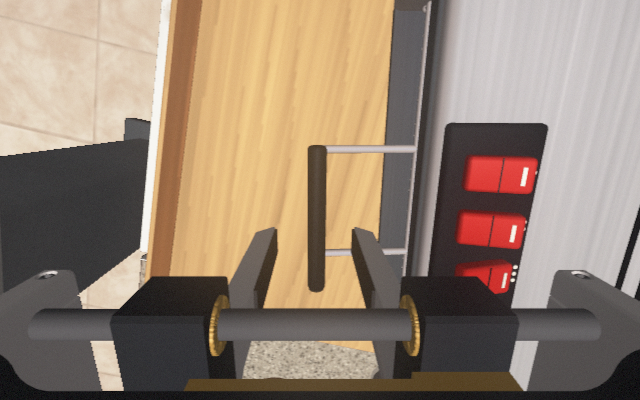

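The handle (columns 308–326) lies centred between the fingers. I'll go down and pinch it.

```bash
python3 -m jog '[[0,0,0,0,0,0.6,0],[0,0,0,0,0,0.6,0],[0,0,0,0,0,0.67,0],[0,0,0,0,0,0,0],[0,0,0,0,0,0,-1],[0,0,0,0,0,0,-1],[0,0,0,0,0,0,-1],[0,0,0,0,0,0,-1],[0,0,0,0,0,0,-1],[0,0,0,0,0,0,-1]]' 25
python3 -m jog '[[0,0,0,0,-0.1,0,-1],[0,0,0,0,-0.3,0,-1],[0,0,0,0,-0.4,0,-1]]'
```

```text
clock: 4.08
ee_pos: [0.5215, 0.2683, 0.0901]
ee_rot: [0.621, 0.784, 0.001, 0.0]
force: [-1.9, -0.5, 8.5]
grip_width: 0.0132
finger_force: 25.0
clock: 4.33
ee_pos: [0.499, 0.2631, 0.0901]
ee_rot: [0.621, 0.784, 0.001, 0.001]
force: [3.2, 2.1, 9.0]
grip_width: 0.0131
finger_force: 25.0
```

```bash
python3 -m jog '[[0,0,0,0,-0.4,0,-1],[0,0,0,0,-0.4,0,-1],[0,0,0,0,-0.4,0,-1],[0,0,0,0,-0.4,0,-1],[0,0,0,0,-0.4,0,-1],[0,0,0,0,-0.4,0,-1],[0,0,0,0,-0.4,0,-1],[0,0,0,0,-0.4,0,-1],[0,0,0,0,-0.2,0,-1],[0,0,0,0,0,0,-1]]'
python3 -m jog '[[0,0,0,0,-0.1,0,-1],[0,0,0,0,-0.1,0,-1],[0,0,0,0,-0.1,0,-1]]'
```

```text
clock: 5.17
ee_pos: [0.3976, 0.2396, 0.09]
ee_rot: [0.621, 0.784, 0.001, -0.0]
force: [-0.9, -0.4, 8.8]
grip_width: 0.0132
finger_force: 25.0
clock: 5.42
ee_pos: [0.3902, 0.2378, 0.0901]
ee_rot: [0.621, 0.784, 0.001, 0.0]
force: [1.6, 2.6, 5.7]
grip_width: 0.0135
finger_force: 25.0
```

```bash
for i in 1 2 3 4; do python3 -m jog '[[0,0,0,0,-0.1,0,-1],[0,0,0,0,-0.1,0,-1]]' | sed -n '1,2p;4p'; done
```

```text
clock: 5.58
ee_pos: [0.3898, 0.2378, 0.0907]
force: [50.5, 9.0, -37.3]
clock: 5.75
ee_pos: [0.3858, 0.2369, 0.0912]
force: [49.3, 9.5, -35.1]
clock: 5.92
ee_pos: [0.3799, 0.2355, 0.0911]
force: [48.9, 9.0, -34.7]
clock: 6.08
ee_pos: [0.3738, 0.2341, 0.091]
force: [49.7, 8.7, -36.2]
```

The rack is at its outer stop: force rises to 50 N while the fingers give. I'll open, rise and look.

```bash
python3 -m jog '[[0,0,0,0,0.4,0,-0.4],[0,0,0,0,0,0,0],[0,0,0,0,0,0,0],[0,0,0,0,0,0,0],[0,0,0,0,0,-0.5,0],[0,0,0,0,0,-1,0],[0,0,0,0,0,-1,0],[0,0,0,0,0,-1,0],[0,0,0,0,0,-1,0]]'
python3 -m jog '[[0,0,0,0,1,-1,0],[0,0,0,0,1,-1,0],[0,0,0,-0.3,1,-0.5,0],[0,0,0,-0.4,0,0,0],[0,0,0,0,0,0,0],[0,0,0,0,0,0,0]]'
python3 - <<'E'
from h import *
print(arm.state()['ee_pos']);snap('wrist','w3');snap('top','t3')
E
```

```text
clock: 6.83
ee_pos: [0.3772, 0.2337, 0.2257]
ee_rot: [0.621, 0.784, -0.0, -0.0]
force: [-0.5, -0.2, 0.0]
grip_width: 0.0468
finger_force: 0.0
clock: 7.33
ee_pos: [0.4685, 0.2336, 0.2975]
ee_rot: [0.621, 0.784, -0.001, -0.0]
force: [-0.3, 1.2, 0.1]
grip_width: 0.047
finger_force: 0.0
[0.46851274 0.23361889 0.29754805]
```

View pics/w3.png

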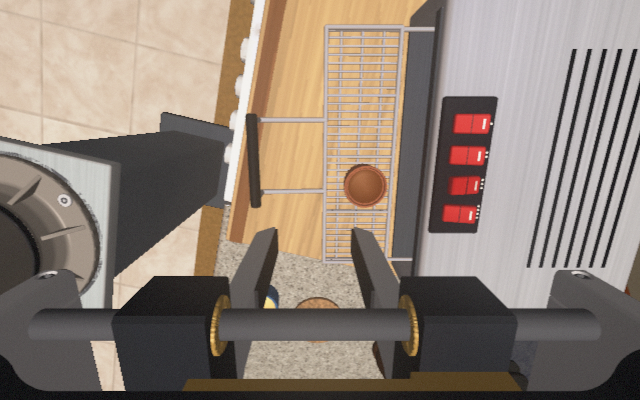

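The rack is out. The clay pot's rim is centred at about (365,186), the rack outline is (327,27), (404,27), (393,262), (323,262), and the handle ends are (252,115) and (254,206).

```bash
python3 - <<'E'
from h import *
u=np.array([np.cos(np.radians(13.3)),np.sin(np.radians(13.3))]);v=np.array([-u[1],u[0]])
g=lambda X:np.round([X[:2]@u,X[:2]@v],4)
h=(onz('w3',(252,115),.108)+onz('w3',(254,206),.108))/2;print('handle',h,g(h))
c=[onz('w3',q,.054) for q in((327,27),(404,27),(393,262),(323,262))]
for q in c:print(q,g(q))
m=np.mean(c,0);print('rack mid',m,g(m))
cl=onz('w3',(365,186),.088);print('clay',cl,g(cl))
sw=[onz('w3',q,.167) for q in((472,123),(468.5,155.5),(464,185),(460,215))];ms=np.mean(sw,0);print('sw',[g(s) for s in sw],ms,g(ms))
d=sw[0]-sw[3];print(np.degrees(np.arctan2(d[1],d[0])))
e=[onz('w3',q,.150) for q in((435,60),(412,268))];print('edge',[g(q) for q in e])
im=ld('w3')['im'][10:280,220:500,::-1];cv2.imwrite('pics/z3.png',cv2.resize(im,(622,600),interpolation=cv2.INTER_CUBIC))
E
```

```text
handle [0.38866537 0.23810952 0.108     ] [0.433  0.1423]
[0.44039677 0.41838358 0.054     ] [0.5248 0.3058]
[0.53506716 0.44064245 0.054     ] [0.6221 0.3057]
[0.61914222 0.12409727 0.054     ] [ 0.6311 -0.0217]
[0.513199   0.09898688 0.054     ] [ 0.5222 -0.0217]
rack mid [0.52695129 0.27052754 0.054     ] [0.5751 0.142 ]
clay [0.53604213 0.23728561 0.088     ] [0.5763 0.1076]
sw [array([0.667 , 0.1909]), array([0.6679, 0.1584]), array([0.6674, 0.1272]), array([0.6675, 0.0937])] [0.61676764 0.29224626 0.167     ] [0.6675 0.1425]
103.64689656502587
edge [array([0.6299, 0.2518]), array([0.627 , 0.0203])]
```

View pics/z3.png

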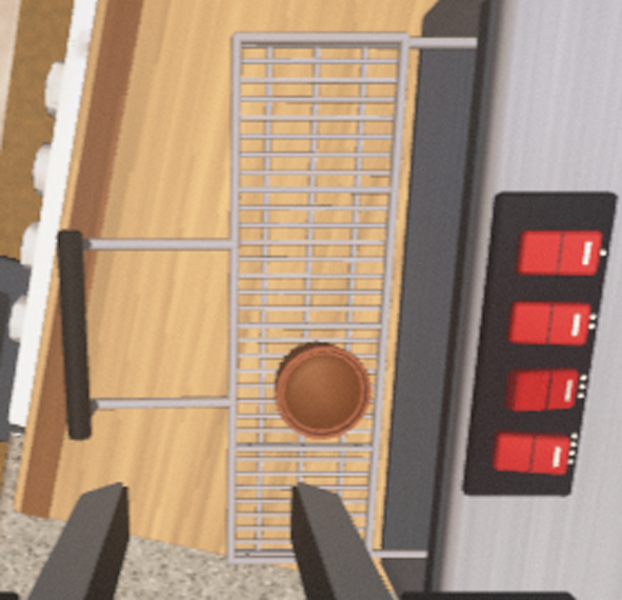

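```bash
python3 -m jog '[[0,0,-1,0,0,0,0.5],[0,0,-1,0,0,0,0.5],[0,0,-1,0,0,0,0.5],[0,0,-1,0,0,0,0.5],[0,0,-1,0,0,0,0.5],[0,0,-1,0,0,0,0.5],[0,0,-1,0,0,0,0.5],[0,0,-1,0,0,0,0.5],[0,0,-1,0,0,0,0.5],[0,0,-1,0,0,0,0.5]]'
python3 -m jog '[[0,0,-1,0,0,0,0.5],[0,0,-1,0,0,0,0.5],[0,0,-1,0,0,0,0.5],[0,0,-1,0,0,0,0.5],[0,0,-1,0,0,0,0.5],[0,0,-1,0,0,0,0.5],[0,0,-1,0,0,0,0.5],[0,0,-1,0,0,0,0.5],[0,0,-1,0,0,0,0.5],[0,0,-0.65,0,0,0,0.5]]'
python3 - <<'E'
from h import *
delta([.536,.237,.18],103.4)
E
```

```text
clock: 8.27
ee_pos: [0.4681, 0.2348, 0.2978]
ee_rot: [0.264, 0.965, -0.0, -0.0]
force: [-0.7, 0.8, -0.7]
grip_width: 0.0703
finger_force: 0.0
clock: 9.1
ee_pos: [0.4682, 0.2349, 0.2978]
ee_rot: [-0.119, 0.993, -0.0, -0.0]
force: [-0.1, 0.8, 0.4]
grip_width: 0.0704
finger_force: 0.0
turn [ 0.   -0.01  0.06] shift after [-2.22 -0.45  3.93] q7 1.27
```

```bash
python3 -m jog '[[0,0,0.06,-0.75,-0.15,0.9,0.6],[0,0,0,-0.75,-0.15,1,0.6],[0,0,0,-0.72,-0.15,1,0.6],[0,0,0,0,0,1,0.6],[0,0,0,0,0,0,0.6],[0,0,0,0,0,0,0.6]]'
python3 - <<'E'
from h import *
c=snap('wrist','w4');print(arm.state()['ee_pos'],proj('w4',[.536,.237,.088]))
im=c['pixels'];hsv=cv2.cvtColor(im,cv2.COLOR_RGB2HSV)
m=((hsv[...,0]<14)&(hsv[...,1]>100)&(hsv[...,2]>60)).astype(np.uint8)
n,l,s,ce=cv2.connectedComponentsWithStats(m)
for i in range(1,n):
    if s[i,4]>400:print(s[i],ce[i])
E
```

```text
clock: 9.6
ee_pos: [0.5356, 0.2363, 0.1804]
ee_rot: [-0.114, 0.993, -0.001, -0.002]
force: [0.1, 0.4, 0.3]
grip_width: 0.0755
finger_force: 0.0
[0.53654818 0.23669409 0.18206991] [313.44393135 202.70854146]
[ 201    0  144   26 1754] [267.40250855   9.42417332]
[337  38  69  18 621] [379.45249597  43.99194847]
[ 410   38  230   79 5027] [524.71334792  75.93813408]
[ 282  170   62   62 2858] [312.70923723 201.20678796]
[284 341  27  23 541] [297.04251386 351.62476895]
[325 341  27  20 457] [337.64770241 349.75492341]
[366 341  27  24 580] [378.99137931 352.02931034]
```

View pics/w4.png

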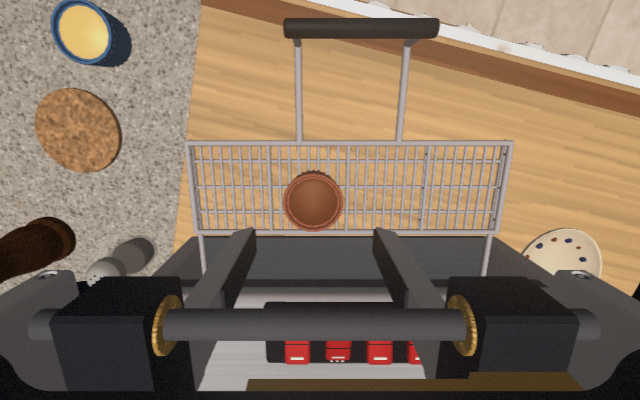

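Clay appears at (313,201), within 1 px of the prediction, so the 88 mm rim height holds. I'll grasp it now.

```bash
python3 -m jog '[[0,0,0,-0.03,0.02,1,0.6],[0,0,0,0,0,1,0.6],[0,0,0,0,0,1,0.6],[0,0,0,0,0,0.65,0.6],[0,0,0,0,0,0.35,0.6],[0,0,0,0,0,0,-0.3],[0,0,0,0,0,0,-0.3],[0,0,0,0,0,0,-0.3],[0,0,0,0,0,0,-0.3]]' 15
python3 -m jog '[[0,0,0,0,0,0,-0.3],[0,0,0,0,0,-0.4,-0.3],[0,0,0,0,0,-0.7,-0.3],[0,0,0,0,0,-1,-0.3],[0,0,0,0,0,-1,-0.3],[0,0,0,0,0,-1,-0.3]]'
python3 - <<'E'
from h import *
for t in(103.4,90):delta([.537,-.044,.2],t)
E
```

```text
clock: 10.4
ee_pos: [0.5391, 0.2377, 0.0633]
ee_rot: [-0.114, 0.994, 0.001, 0.001]
force: [-2.0, -0.7, 8.3]
grip_width: 0.0565
finger_force: 15.0
clock: 10.9
ee_pos: [0.538, 0.2368, 0.1871]
ee_rot: [-0.113, 0.994, 0.0, 0.0]
force: [0.1, -0.4, -1.9]
grip_width: 0.0561
finger_force: 15.0
turn [ 0.    0.01 -0.08] shift after [ 2.2  -9.1  -0.43] q7 1.42
turn [0.   0.01 2.84] shift after [ 0.03 -9.36 -0.43] q7 1.42
```

```bash
python3 - <<'E'
from h import *
print(onz('w4',(78,130),.008),tri(('w4',(78,130)),('top',(340.5,222)),('side',(317.5,252))))
def ctr(f,lo,hi,roi):
    d=ld(f)['im'];x0,y0,x1,y1=roi;h=cv2.cvtColor(d,cv2.COLOR_RGB2HSV)[y0:y1,x0:x1]
    m=cv2.inRange(h,lo,hi);n,l,s,c=cv2.connectedComponentsWithStats(m);i=1+np.argmax(s[1:,4]);return s[i],c[i]+[x0,y0]
for f,roi in(('w4',(20,70,140,190)),('t3',(315,200,365,245))):
    s,c=ctr(f,(5,90,60),(20,255,255),roi);print(f,s,c,onz(f,c,.008))
E
python3 -m jog '[[0,0,0,0.25,-1,-0.2,-0.3],[0,0,0,0.25,-1,0,-0.3],[0,0,0,0.25,-1,0,-0.3],[0,0,0,0.25,-1,0,-0.3],[0,0,0,0.25,-1,0,-0.3],[0,0,0,0.25,-1,0,-0.3],[0,0,0,0.25,-1,0,-0.3],[0,0,0,0.25,-1,0,-0.3],[0,0,0,0.2,-1,0,-0.3],[0,0,0,0,-0.1,0,-0.3]]'
python3 - <<'E'
from h import *
snap('wrist','w5');print(arm.state()['ee_pos'],proj('w5',[.537,-.044,.008]))
E
```

```text
[ 0.5355501  -0.04081197  0.008     ] (array([ 0.53850557, -0.04434527,  0.00331616]), array([0.0019, 0.0028, 0.0047]))
w4 [  15   18   87   85 5675] [ 77.56422907 129.76370044] [ 0.53539392 -0.04130615  0.008     ]
t3 [ 10   7  31  30 726] [340.30440771 221.65013774] [ 0.53663526 -0.04288979  0.008     ]
clock: 11.73
ee_pos: [0.535, -0.0495, 0.192]
ee_rot: [-0.111, 0.994, -0.0, 0.001]
force: [-0.1, 0.3, -1.7]
grip_width: 0.0567
finger_force: 15.0
[ 0.53534886 -0.04746401  0.19183932] [317.1757718  183.53235515]
```

View pics/w5.png

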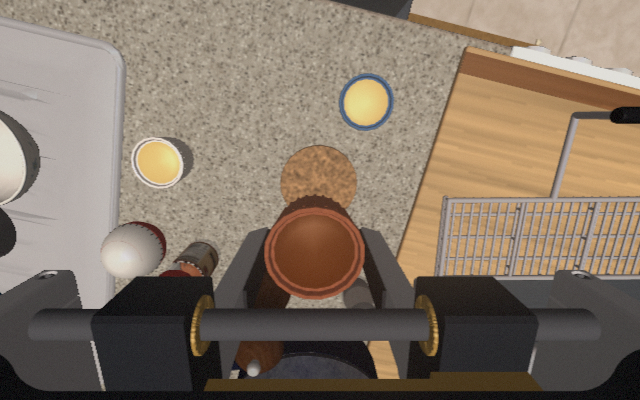

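The mat is centred at about (318.5,184) against a predicted (317,183.5). The held pot's rim is at (315,253).

```bash
python3 - <<'E'
from h import *
s=arm.state();print(onz('w5',(315,253),.192+.025)-s['ee_pos'])
delta([.537,-.043,.028],103.4)
b=onz('w5',(366.5,102),.042);w=onz('w5',(159,162),.042)
print(b,w,tri(('w5',(366.5,102)),('t3',(333,256))),tri(('w5',(159,162)),('t3',(400,218))))
E
```

```text
[-0.00455654 -0.00112292  0.02516068]
turn [-0.01  0.02 -0.14] shift after [-0.09  0.13  5.46] q7 1.91
[ 0.43298324 -0.01522553  0.042     ] [ 0.54454369 -0.22178919  0.042     ] (array([ 0.43202807, -0.01728331,  0.05175205]), array([0.0018, 0.0018])) (array([ 0.54572363, -0.22629829,  0.03385619]), array([0.0012, 0.0012]))
```

```bash
python3 -m jog '[[0,0,-0.14,-0.19,0.13,1,-0.3],[0,0,0,0,0,1,-0.3],[0,0,0,0,0,1,-0.3],[0,0,0,0,0,1,-0.3],[0,0,0,0,0,0.8,-0.3],[0,0,0,0,0,0.4,-0.3],[0,0,0,0,0,0.2,-0.3],[0,0,0,0,0,0.1,-0.3],[0,0,0,0,0,0,-0.3]]'
```

```text
clock: 12.53
ee_pos: [0.5407, -0.0384, 0.0261]
ee_rot: [-0.119, 0.993, 0.0, 0.0]
force: [0.0, -0.4, -1.4]
grip_width: 0.0564
finger_force: 15.0
```

```bash
python3 -m jog '[[0,0,0,0.03,-0.14,0,-0.3],[0,0,0,0,0,0.04,-0.3],[0,0,0,0,0,0,0],[0,0,0,0,0,0,0.6],[0,0,0,0,0,0,0.6],[0,0,0,0,0,0,0.6],[0,0,0,0,0,-1,0.6],[0,0,0,0,0,-1,0.6],[0,0,0,0,0,-1,0.6],[0,0,0,0,0,-1,0.6]]'
python3 -m jog '[[0,0,0,0,0,-0.5,0.6],[0,0,0,0,0,0,0.6]]'
python3 - <<'E'
from h import *
snap('wrist','w6');snap('top','t6');snap('side','s6')
delta([.432,-.016,.15],103.4)
im=np.hstack([ld('t6')['im'][150:285,300:430,::-1],ld('s6')['im'][210:345,250:380,::-1]]);
a=cv2.resize(im,(520,270),interpolation=cv2.INTER_CUBIC);b=cv2.resize(ld('w6')['im'][:,:,::-1],(520,325))
cv2.imwrite('pics/z6.png',np.vstack([a,b]))
E
```

```text
clock: 13.37
ee_pos: [0.5398, -0.0431, 0.1455]
ee_rot: [-0.119, 0.993, -0.0, -0.0]
force: [0.5, 0.0, -0.7]
grip_width: 0.0752
finger_force: 0.0
clock: 13.53
ee_pos: [0.5419, -0.0429, 0.1626]
ee_rot: [-0.119, 0.993, 0.0, 0.003]
force: [-0.1, -0.5, 0.1]
grip_width: 0.0754
finger_force: 0.0
turn [ 0.   -0.01  0.07] shift after [3.29 1.7  0.29] q7 1.96
```

View pics/z6.png

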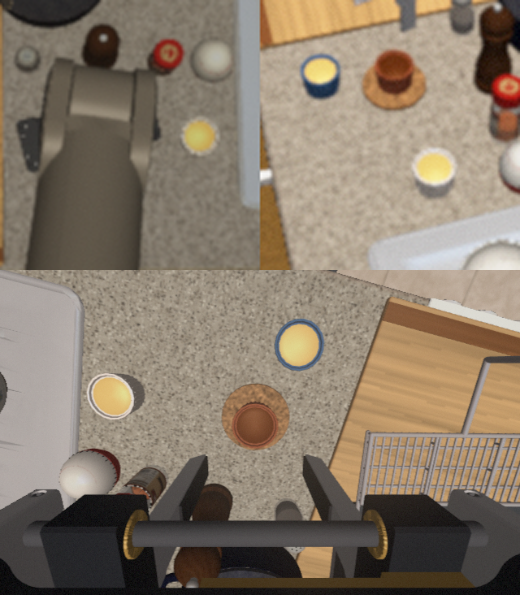

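```bash
python3 - <<'E'
from h import *
k=640/520
print(onz('w6',(255*k,(426-270)*k),.05),onz('w6',(255*k,(417-270)*k),.008))
b=(299.5*k,75*k);w=(110.5*k,125.5*k)
print('blue',onz('w6',b,.042),tri(('w5',(366.5,102)),('w6',b)),'white',onz('w6',w,.042))
s=onz('s6',(250+61/2,210+70/2),.042);print(s,onz('s6',(250+174/2,210+166/2),.042))
delta([.433,-.015,.12],103.4)
E
```

```text
[ 0.53796689 -0.04276502  0.05      ] [ 0.535906   -0.04330128  0.008     ]
blue [ 0.43321291 -0.01515595  0.042     ] (array([ 0.43237395, -0.01396459,  0.0339336 ]), array([0., 0.])) white [ 0.54463187 -0.22381138  0.042     ]
[ 0.43845967 -0.0204674   0.042     ] [ 0.54960088 -0.22658739  0.042     ]
turn [ 0.   -0.01  0.07] shift after [3.25 1.72 1.29] q7 1.96
```

The clay pot sits within 2 mm of the mat's centre. Next is the blue pot.

```bash
python3 -m jog '[[0,0,0.07,0.8,0.43,0.2,0.6],[0,0,0,0.8,0.43,0.3,0.6],[0,0,0,0.8,0.43,0.3,0.6],[0,0,0,0.8,0.43,0.3,0.6],[0,0,0,0.05,0,0.2,0.6],[0,0,0,0,0,0,0.6],[0,0,0,0,0,0,0.6]]'
cat >> h.py <<'E'
def yellow(f,x0=0,y1=400):
    h=cv2.cvtColor(ld(f)['im'],cv2.COLOR_RGB2HSV);m=cv2.inRange(h,(18,90,140),(32,255,255));m[y1:]=0
    n,l,s,c=cv2.connectedComponentsWithStats(m)
    return [(c[i].round(1),s[i,:4],s[i,4]) for i in range(1,n) if s[i,4]>500 and .7<s[i,2]/s[i,3]<1.4]
E
python3 - <<'E'
from h import *
snap('wrist','w7');print(arm.state()['ee_pos'],proj('w7',[.433,-.015,.042]))
for c,b,a in yellow('w7'):print(c,b,a,onz('w7',c,.040));
delta([.433,-.015,.017],103.4)
E
```

```text
clock: 14.27
ee_pos: [0.4334, -0.0156, 0.1197]
ee_rot: [-0.116, 0.993, -0.0, -0.001]
force: [0.2, 0.7, -1.0]
grip_width: 0.0749
finger_force: 0.0
[ 0.43399951 -0.01567848  0.12001114] [313.33449489 206.1592177 ]
[312.8 204.9] [288 181  51  49] 1918 [ 0.432549   -0.01560916  0.04      ]
[ 76.5 263.8] [ 51 245  49  43] 1359 [ 0.54218697 -0.22149736  0.04      ]
turn [-0.01 -0.   -0.01] shift after [0.03 0.03 3.43] q7 1.81
```

```bash
python3 -m jog '[[0,0,0,0.03,0.02,0.8,0.6],[0,0,0,0,0,1,0.6],[0,0,0,0,0,1,0.6],[0,0,0,0,0,0.6,0.6],[0,0,0,0,0,0,-0.3],[0,0,0,0,0,0,-0.3],[0,0,0,0,0,0,-0.3],[0,0,0,0,0,0,-0.3],[0,0,0,0,0,0,-0.3]]' 15
python3 -m jog '[[0,0,0,0,0,-0.5,-0.3],[0,0,0,0,0,-1,-0.3],[0,0,0,0,0,-1,-0.3],[0,0,0,0,0,-1,-0.3],[0,0,0,0,0,-1,-0.3],[0,0,0,0,0,-1,-0.3],[0,0,0,0,0,0,-0.3]]'
python3 - <<'E'
from h import *
a=np.radians(13.4);u=np.array([np.cos(a),np.sin(a)]);v=np.array([-u[1],u[0]])
a=np.radians(13.3);U=np.array([np.cos(a),np.sin(a)]);V=np.array([-U[1],U[0]])
for n,y in((2,.1832),(3,.1012)):
    p=U*.571+V*y;print('lane',n,p)
    delta([*p,.19],103.4)
E
```

```text
clock: 15.07
ee_pos: [0.4332, -0.0149, 0.0192]
ee_rot: [-0.116, 0.993, 0.0, 0.001]
force: [0.2, 0.4, -1.6]
grip_width: 0.0565
finger_force: 15.0
clock: 15.65
ee_pos: [0.4349, -0.0149, 0.1885]
ee_rot: [-0.116, 0.993, 0.001, 0.004]
force: [1.0, -0.4, -1.0]
grip_width: 0.0567
finger_force: 15.0
lane 2 [0.51354002 0.30964477]
turn [ 0.02  0.1  -0.01] shift after [-5.06  9.92 -0.05] q7 1.72
lane 3 [0.5324041 0.2298441]
turn [ 0.02  0.1  -0.01] shift after [-5.05  7.18 -0.05] q7 1.72
```

```bash
python3 -m jog '[[0,0,0,-0.5,0.9,0,-0.3],[0,0,0,-0.5,1,0,-0.3],[0,0,0,-0.5,1,0,-0.3],[0,0,0,-0.5,1,0,-0.3],[0,0,0,-0.5,1,0,-0.3],[0,0,0,-0.5,1,0,-0.3],[0,0,0,-0.5,1,0,-0.3],[0,0,0,-0.5,1,0,-0.3],[0,0,0,-0.5,1,0,-0.3],[0,0,0,-0.5,1,0,-0.3]]'
python3 -m jog '[[0,0,0,0,0,0.7,-0.3],[0,0,0,0,0,0.7,-0.3],[0,0,0,0,0,0,-0.3],[0,0,0,0,0,0,-0.3]]'
python3 - <<'E'
from h import *
snap('wrist','w8');s=arm.state();print(s['ee_pos'],s['ee_rot'])
delta([.5135,.3096,.066],103.4)
for c,b,a in yellow('w8'):print(c,b,onz('w8',c,s['ee_pos'][2]+.022)-s['ee_pos'])
E
```

```text
clock: 16.48
ee_pos: [0.5095, 0.3103, 0.1831]
ee_rot: [-0.117, 0.993, 0.0, 0.0]
force: [0.4, 0.1, -1.3]
grip_width: 0.0568
finger_force: 15.0
clock: 16.82
ee_pos: [0.509, 0.3079, 0.1407]
ee_rot: [-0.116, 0.993, -0.001, -0.001]
force: [0.3, 0.3, -1.3]
grip_width: 0.0571
finger_force: 15.0
[0.50973251 0.30816911 0.14176045] [-1.16124549e-01  9.93234657e-01 -7.24771938e-05 -1.91079359e-05]
turn [-0.   -0.   -0.01] shift after [-0.13  0.02  2.53] q7 1.31
[314.  254.1] [275 218  79  73] [-0.00317084  0.00049767  0.022     ]
```

View pics/w8.png

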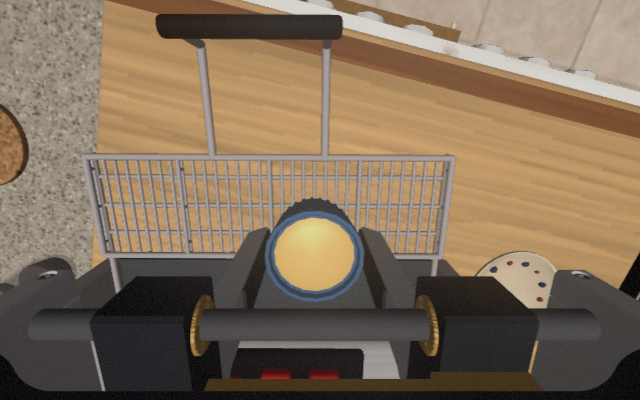

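```bash
python3 - <<'E'
from h import *
a=np.radians(13.3);U=np.array([np.cos(a),np.sin(a)]);V=np.array([-U[1],U[0]])
for q in((88,157),(453,157),(445,257),(108,259)):
    X=onz('w8',q,.054);print(X[:2]@U,X[:2]@V)
E
python3 -m jog '[[0,0,0,-0.2,0.04,0.6,-0.3],[0,0,0,0,0,0.8,-0.3],[0,0,0,0,0,0.6,-0.3],[0,0,0,0,0,0.3,-0.3],[0,0,0,0,0,0,-0.3],[0,0,0,0,0,0,-0.3]]'
```

```text
0.5235431171669295 -0.017214313318233726
0.5227428087437731 0.3069476110369054
0.6199673218863376 0.3113235460021034
0.6230698724814 -0.017327971220209556
clock: 17.37
ee_pos: [0.5157, 0.3111, 0.0733]
ee_rot: [-0.116, 0.993, 0.0, 0.0]
force: [0.8, 0.7, -1.1]
grip_width: 0.057
finger_force: 15.0
```

```bash
python3 -m jog '[[0,0,0,0,0.02,0.14,-0.3],[0,0,0,0,0,0.1,-0.3],[0,0,0,0,0,0,-0.3]]'
python3 -m jog '[[0,0,0,0,0,0,0],[0,0,0,0,0,0,0.45],[0,0,0,0,0,0,0.45],[0,0,0,0,0,0,0.45],[0,0,0,0,0,-0.5,0.5],[0,0,0,0,0,-1,0.5],[0,0,0,0,0,-1,0.5],[0,0,0,0,0,-1,0.5],[0,0,0,0,0,-0.5,0.5],[0,0,0,0,0,0,0.5]]'
python3 - <<'E'
from h import *
snap('wrist','w9');a=np.radians(13.3);U=np.array([np.cos(a),np.sin(a)]);V=np.array([-U[1],U[0]])
for c,b,ar in yellow('w9'):
    X=onz('w9',c,.087);print(c,b,X,X[:2]@U,X[:2]@V)
im=ld('w9')['im'][:,:,::-1];cv2.imwrite('pics/z9.png',im)
delta([.544,-.2235,.19],103.4);delta([.544,-.2235,.19],90);
E
```

```text
clock: 17.62
ee_pos: [0.5151, 0.3119, 0.0651]
ee_rot: [-0.116, 0.993, 0.0, 0.0]
force: [0.1, -0.8, -1.5]
grip_width: 0.0564
finger_force: 15.0
clock: 18.45
ee_pos: [0.5167, 0.3126, 0.1888]
ee_rot: [-0.116, 0.993, 0.002, 0.002]
force: [-0.5, 0.1, 0.1]
grip_width: 0.0705
finger_force: 0.0
[313.1 196.1] [290 174  47  45] [0.51401563 0.31265272 0.087     ] 0.5721548277395619 0.18601786568101086
turn [ 0.02  0.04 -0.01] shift after [  3.23 -17.59  -0.11] q7 1.29
turn [0.03 0.03 2.92] shift after [ -0.94 -17.86  -0.11] q7 1.29
```

View pics/z9.png

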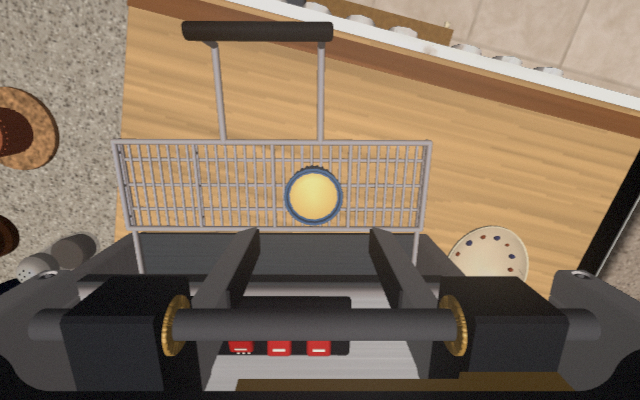

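The blue pot stands at (313,196), in the middle of lane 2. Next is the white pot.

```bash
python3 -m jog '[[0,0,0,0.18,-0.9,0,0.6],[0,0,0,0.18,-1,0,0.6],[0,0,0,0.18,-1,0,0.6],[0,0,0,0.18,-1,0,0.6],[0,0,0,0.18,-1,0,0.6],[0,0,0,0.18,-1,0,0.6],[0,0,0,0.18,-1,0,0.6],[0,0,0,0.18,-1,0,0.6],[0,0,0,0.18,-1,0,0.6],[0,0,0,0.18,-1,0,0.6]]'
python3 -m jog '[[0,0,0,0.18,-1,0,0.6],[0,0,0,0.18,-1,0,0.6],[0,0,0,0.18,-1,0,0.6],[0,0,0,0.18,-1,0,0.6],[0,0,0,0.18,-1,0,0.6],[0,0,0,0.18,-1,0,0.6],[0,0,0,0.18,-1,0,0.6],[0,0,0,0.18,-0.7,0.5,0.6],[0,0,0,0,0,1,0.6]]'
python3 -m jog '[[0,0,0,0,0,0,0.6],[0,0,0,0,0,0,0.6]]'
python3 - <<'E'
from h import *
snap('wrist','w10');print(arm.state()['ee_pos'])
for c,b,ar in yellow('w10'):
    X=onz('w10',c,.041);print(c,b,X)
    delta([X[0],X[1],.018],103.4)
E
```

```text
clock: 19.33
ee_pos: [0.5304, 0.0087, 0.1839]
ee_rot: [-0.116, 0.993, -0.0, -0.001]
force: [-0.1, 0.6, -0.5]
grip_width: 0.0747
finger_force: 0.0
clock: 20.08
ee_pos: [0.5429, -0.2302, 0.1411]
ee_rot: [-0.114, 0.993, -0.002, 0.002]
force: [1.1, 0.9, -0.0]
grip_width: 0.075
finger_force: 0.0
clock: 20.25
ee_pos: [0.5412, -0.224, 0.1384]
ee_rot: [-0.116, 0.993, 0.001, -0.002]
force: [-0.5, 0.0, 1.4]
grip_width: 0.0753
finger_force: 0.0
[ 0.54215086 -0.22390681  0.13967777]
[311.3 204.2] [288 182  48  45] [ 0.54479534 -0.22436011  0.041     ]
turn [ 0.01 -0.02 -0.  ] shift after [-0.08 -0.04  4.06] q7 2.34
```

```bash
python3 -m jog '[[0,0,0,-0.08,-0.03,0.8,0.6],[0,0,0,0,0,1,0.6],[0,0,0,0,0,1,0.6],[0,0,0,0,0,0.8,0.6],[0,0,0,0,0,0.42,0.6],[0,0,0,0,0,0,-0.3],[0,0,0,0,0,0,-0.3],[0,0,0,0,0,0,-0.3],[0,0,0,0,0,0,-0.3],[0,0,0,0,0,0,-0.3]]' 15
python3 -m jog '[[0,0,0,0,0,-0.5,-0.3],[0,0,0,0,0,-1,-0.3],[0,0,0,0,0,-1,-0.3],[0,0,0,0,0,-1,-0.3],[0,0,0,0,0,-1,-0.3],[0,0,0,0,0,-1,-0.3],[0,0,0,0,0,-0.3,-0.3],[0,0,0,0,0,0,-0.3]]'
python3 - <<'E'
from h import *
a=np.radians(13.3);U=np.array([np.cos(a),np.sin(a)]);V=np.array([-U[1],U[0]])
p=U*.5735+V*.1028;print(p);delta([*p,.195],103.4)
E
```

```text
clock: 21.13
ee_pos: [0.5463, -0.2251, 0.021]
ee_rot: [-0.116, 0.993, -0.0, 0.001]
force: [-0.9, 1.0, 9.7]
grip_width: 0.0567
finger_force: 15.0
clock: 21.8
ee_pos: [0.5464, -0.2252, 0.1964]
ee_rot: [-0.116, 0.993, -0.0, 0.002]
force: [0.1, 0.1, -1.1]
grip_width: 0.0567
finger_force: 15.0
[0.53446897 0.23197631]
turn [-0.02  0.06 -0.01] shift after [-3.15 14.92  0.05] q7 2.3
```

```bash
python3 -m jog '[[0,0,0,-0.21,0.9,0,-0.3],[0,0,0,-0.21,1,0,-0.3],[0,0,0,-0.21,1,0,-0.3],[0,0,0,-0.21,1,0,-0.3],[0,0,0,-0.21,1,0,-0.3],[0,0,0,-0.21,1,0,-0.3],[0,0,0,-0.21,1,0,-0.3],[0,0,0,-0.21,1,0,-0.3],[0,0,0,-0.21,1,0,-0.3],[0,0,0,-0.21,1,0,-0.3]]'
python3 -m jog '[[0,0,0,-0.21,1,0,-0.3],[0,0,0,-0.21,1,0,-0.3],[0,0,0,-0.21,1,0,-0.3],[0,0,0,-0.21,1,0,-0.3],[0,0,0,-0.21,1,0.5,-0.3],[0,0,0,0,0.03,1,-0.3],[0,0,0,0,0,0.3,-0.3],[0,0,0,0,0,0,-0.3],[0,0,0,0,0,0,-0.3]]'
python3 - <<'E'
from h import *
snap('wrist','w11');s=arm.state();print(s['ee_pos']);delta([.5345,.232,.068],103.4)
for c,b,a in yellow('w11'):print(c,b,onz('w11',c,s['ee_pos'][2]+.021)-s['ee_pos'])
E
```

```text
clock: 22.63
ee_pos: [0.5367, 0.0802, 0.1921]
ee_rot: [-0.116, 0.993, -0.0, -0.001]
force: [0.7, -0.5, -2.0]
grip_width: 0.0567
finger_force: 15.0
clock: 23.38
ee_pos: [0.5333, 0.2315, 0.139]
ee_rot: [-0.116, 0.993, -0.001, -0.001]
force: [0.4, 1.0, -0.9]
grip_width: 0.0568
finger_force: 15.0
[0.53392525 0.23167119 0.13988678]
turn [-0.    0.   -0.03] shift after [-0.02  0.01  2.4 ] q7 1.45
[414.  215.2] [386 189  57  53] [-0.03831911  0.04914668  0.021     ]
[314.  252.4] [275 217  79  71] [-0.00359903  0.00044059  0.021     ]
```

```bash
python3 -m jog '[[0,0,0,-0.02,0.02,0.8,-0.3],[0,0,0,0,0,0.7,-0.3],[0,0,0,0,0,0.5,-0.3],[0,0,0,0,0,0.25,-0.3],[0,0,0,0,0,0.12,-0.3],[0,0,0,0,0,0,-0.3],[0,0,0,0,0,0,-0.3]]'
python3 -m jog '[[0,0,0,0,0,0,0],[0,0,0,0,0,0,0.4],[0,0,0,0,0,0,0.4],[0,0,0,0,0,0,0.4],[0,0,0,0,0,-0.5,0.4],[0,0,0,0,0,-1,0.4],[0,0,0,0,0,-1,0.4],[0,0,0,0,0,-1,0.4],[0,0,0,0,0,-0.5,0.4],[0,0,0,0,0,0,0.4]]'
python3 - <<'E'
from h import *
snap('wrist','w12');a=np.radians(13.3);U=np.array([np.cos(a),np.sin(a)]);V=np.array([-U[1],U[0]])
for c,b,ar in yellow('w12'):
    X=onz('w12',c,.087);print(c,b,X,X[:2]@U,X[:2]@V)
s=arm.state();print(s['ee_pos'],s['joint_positions'][6])
delta([.389,.238,.21],13.3)
E
```

```text
clock: 24.02
ee_pos: [0.5346, 0.2335, 0.0693]
ee_rot: [-0.116, 0.993, 0.0, 0.001]
force: [-0.2, 0.1, -2.0]
grip_width: 0.0566
finger_force: 15.0
clock: 24.85
ee_pos: [0.5356, 0.2342, 0.192]
ee_rot: [-0.116, 0.993, 0.001, 0.002]
force: [0.9, -0.4, -0.3]
grip_width: 0.0655
finger_force: 0.0
[395.1 195.2] [372 172  46  46] [0.51426497 0.31261844 0.087     ] 0.5723895905572421 0.18592713700558583
[313.6 196. ] [291 174  46  44] [0.53361809 0.23491417 0.087     ] 0.5733477986904222 0.1058548031190228
[0.53471504 0.23404571 0.18994884] 1.428109358759296
turn [4.000e-02 1.000e-02 1.965e+01] shift after [ 1.25 -4.7  -0.67] q7 1.43
turn [-1.000e-02  4.000e-02 -1.962e+01] shift after [-1.25  4.7  -0.67] q7 1.43
```

View pics/w12.png

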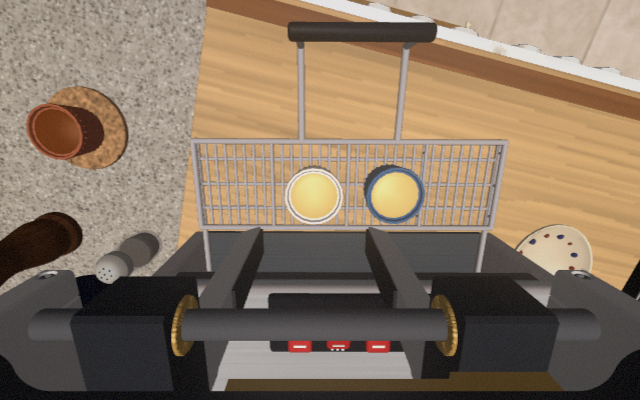

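Both pots sit within 3 mm of their lane centres: white in lane 3 at (314,196), blue in lane 2 at (395,195). I'll turn back to pinch the handle and push the rack home.

```bash
python3 -m jog '[[0,0,1,0,0,-0.4,0],[0,0,1,0,0,-0.4,0],[0,0,1,0,0,0,0],[0,0,1,0,0,0,0],[0,0,1,0,0,0,0],[0,0,1,0,0,0,0],[0,0,1,0,0,0,0],[0,0,1,0,0,0,0],[0,0,1,0,0,0,0],[0,0,1,0,0,0,0]]'
python3 -m jog '[[0,0,1,0,0,0,0],[0,0,1,0,0,0,0],[0,0,1,0,0,0,0],[0,0,1,0,0,0,0],[0,0,1,0,0,0,0],[0,0,1,0,0,0,0],[0,0,1,0,0,0,0],[0,0,1,0,0,0,0],[0,0,1,0,0,0,0],[0,0,0.65,0,0,0,0]]'
python3 -m jog '[[0,0,0,0.25,-0.94,0,0],[0,0,0,0.25,-0.94,0,0],[0,0,0,0.25,-0.94,0,0],[0,0,0,0.25,-0.94,0,0],[0,0,0,0.25,-0.94,0,0],[0,0,0,0,0,0,0],[0,0,0,0,0,0,0]]'
python3 - <<'E'
from h import *
print(arm.state()['ee_pos']);delta([.3895,.238,.089],13.3)
E
```

```text
clock: 25.73
ee_pos: [0.5334, 0.2333, 0.211]
ee_rot: [0.281, 0.96, -0.001, -0.0]
force: [0.3, 0.1, -0.9]
grip_width: 0.0469
finger_force: 0.0
clock: 26.57
ee_pos: [0.5334, 0.2333, 0.211]
ee_rot: [0.622, 0.783, -0.001, -0.0]
force: [-0.1, -0.0, 0.4]
grip_width: 0.0469
finger_force: 0.0
clock: 27.15
ee_pos: [0.3866, 0.238, 0.2117]
ee_rot: [0.619, 0.785, -0.0, -0.001]
force: [-0.1, 0.2, 0.3]
grip_width: 0.0472
finger_force: 0.0
[0.38657676 0.23796783 0.21173978]
turn [-0.01 -0.01  0.03] shift after [-0.02  0.1   4.09] q7 -0.41
```

```bash
python3 -m jog '[[0,0,0,0,0.1,0.8,0],[0,0,0,0,0,1,0],[0,0,0,0,0,1,0],[0,0,0,0,0,0.8,0],[0,0,0,0,0,0.49,0],[0,0,0,0,0,0,0],[0,0,0,0,0,0,-1],[0,0,0,0,0,0,-1],[0,0,0,0,0,0,-1],[0,0,0,0,0,0,-1]]' 25
python3 -m jog '[[0,0,0,0,0,0,-1],[0,0,0,0,0.05,0,-1],[0,0,0,0,0.1,0,-1],[0,0,0,0,0.2,0,-1],[0,0,0,0,0.2,0,-1],[0,0,0,0,0.2,0,-1],[0,0,0,0,0.2,0,-1],[0,0,0,0,0.2,0,-1],[0,0,0,0,0.2,0,-1],[0,0,0,0,0.2,0,-1]]'
```

```text
clock: 27.98
ee_pos: [0.3915, 0.2387, 0.0904]
ee_rot: [0.62, 0.784, 0.001, -0.0]
force: [-0.5, 0.6, -0.7]
grip_width: 0.0234
finger_force: 0.0
clock: 28.82
ee_pos: [0.4367, 0.2492, 0.09]
ee_rot: [0.62, 0.784, 0.0, -0.0]
force: [-2.4, -1.3, 8.2]
grip_width: 0.0131
finger_force: 25.0
```

```bash
python3 -m jog '[[0,0,0,0,0.2,0,-1],[0,0,0,0,0.2,0,-1],[0,0,0,0,0.2,0,-1],[0,0,0,0,0.2,0,-1],[0,0,0,0,0.2,0,-1],[0,0,0,0,0.2,0,-1],[0,0,0,0,0.2,0,-1],[0,0,0,0,0.2,0,-1],[0,0,0,0,0.2,0,-1],[0,0,0,0,0.2,0,-1]]'
python3 -m jog '[[0,0,0,0,0.2,0,-1],[0,0,0,0,0.2,0,-1],[0,0,0,0,0.2,0,-1],[0,0,0,0,0.2,0,-1],[0,0,0,0,0.15,0,-1],[0,0,0,0,0.1,0,-1],[0,0,0,0,0.05,0,-1]]'
for i in 1 2 3 4; do python3 -m jog '[[0,0,0,0,0.05,0,-1],[0,0,0,0,0.05,0,-1]]' | sed -n '2p;4p'; done
```

```text
clock: 29.65
ee_pos: [0.4951, 0.2628, 0.09]
ee_rot: [0.62, 0.784, 0.0, -0.0]
force: [-1.7, -2.3, 8.5]
grip_width: 0.013
finger_force: 25.0
clock: 30.23
ee_pos: [0.5275, 0.2703, 0.0901]
ee_rot: [0.621, 0.784, 0.0, 0.0]
force: [-1.7, -2.5, 7.7]
grip_width: 0.013
finger_force: 25.0
ee_pos: [0.5301, 0.271, 0.09]
force: [-2.4, -2.1, 6.9]
ee_pos: [0.533, 0.2716, 0.09]
force: [-1.2, -2.2, 6.9]
ee_pos: [0.5359, 0.2723, 0.09]
force: [-2.2, -2.8, 7.3]
ee_pos: [0.5388, 0.273, 0.09]
force: [-2.2, -1.9, 6.1]
```

```bash
for i in 1 2 3; do python3 -m jog '[[0,0,0,0,0.05,0,-1],[0,0,0,0,0.02,0,-1]]' | sed -n '2p;4p'; done
```

```text
ee_pos: [0.541, 0.2735, 0.09]
force: [-1.5, -2.7, 7.1]
ee_pos: [0.541, 0.2735, 0.0899]
force: [-17.1, -6.3, 22.7]
ee_pos: [0.541, 0.2735, 0.0897]
force: [-29.8, -10.5, 33.5]
```

The rack is home: force rises to 30 N with no motion at x = 0.541, 155 mm from the outer stop. I'll release it and go to switch 2.

```bash
python3 -m jog '[[0,0,0,0,-0.05,0,-0.6],[0,0,0,0,-0.05,0,0],[0,0,0,0,0,0,0],[0,0,0,0,0,0,0],[0,0,0,0,0,-0.6,0],[0,0,0,0,0,-1,-1],[0,0,0,0,0,-1,-1],[0,0,0,0,0,-1,-1],[0,0,0,0,0,-0.5,-1],[0,0,0,0,0,0,-1]]'
python3 - <<'E'
from h import *
snap('wrist','w13');im=ld('w13')['im'][:,:,::-1];cv2.imwrite('pics/z13.png',im)
delta([.6305,.3125,.19],13.3)
E
```

```text
clock: 32.23
ee_pos: [0.5434, 0.2746, 0.2161]
ee_rot: [0.62, 0.784, 0.003, 0.001]
force: [0.2, -0.2, 0.0]
grip_width: 0.0157
finger_force: 0.0
turn [ 0.03 -0.02  0.  ] shift after [0.56 3.15 0.8 ] q7 -0.08
```

View pics/z13.png

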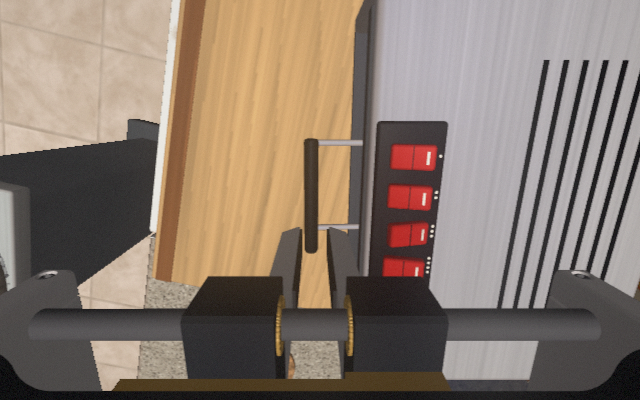

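The rack is home and rocker 2 is at about (410,198). I'll move over its far end.

```bash
python3 -m jog '[[0,0,0,0.14,0.78,0,-1],[0,0,0,0.14,0.78,0,-1],[0,0,0,0.14,0.78,0,-1],[0,0,0,0.14,0.8,0,-1],[0,0,0,0,0,0.5,-1],[0,0,0,0,0,0,-1],[0,0,0,0,0,0,-1]]'
python3 - <<'E'
from h import *
a=np.radians(13.3);U=np.array([np.cos(a),np.sin(a)]);V=np.array([-U[1],U[0]])
X=onz('w13',(410,198),.167);print(X,X[:2]@U,X[:2]@V)
s=arm.state();print(s['ee_pos'],s['grip_width'],s['ee_pos'][:2]@U,s['ee_pos'][:2]@V)
delta([.6305,.3125,.18],13.3)
E
```

```text
clock: 32.87
ee_pos: [0.6286, 0.3112, 0.1956]
ee_rot: [0.621, 0.784, -0.002, -0.0]
force: [-0.0, -0.4, 0.4]
grip_width: 0.0006
finger_force: 0.0
[0.61312774 0.30746223 0.167     ] 0.6674145677559663 0.1581658697924436
[0.62856919 0.31121058 0.1955945 ] 0.0005694250325774245 0.6833041680426991 0.15826138334083498
turn [-0.04  0.02 -0.01] shift after [0.03 0.07 0.52] q7 -0.01
```

```bash
python3 -m jog '[[0,0,0,0,0.07,0.5,-1],[0,0,0,0,0,0.2,-1],[0,0,0,0,0,0.1,-1],[0,0,0,0,0,0,-1]]' | sed -n '2p;4p'
for i in 1 2 3 4; do python3 -m jog '[[0,0,0,0,0,0.06,-1],[0,0,0,0,0,0,-1]]' | sed -n '2p;4p'; done
```

```text
ee_pos: [0.6308, 0.3123, 0.1727]
force: [-0.7, -0.3, -0.3]
ee_pos: [0.6315, 0.3125, 0.1719]
force: [-0.7, -0.1, 0.2]
ee_pos: [0.632, 0.3126, 0.1704]
force: [1.9, 0.2, 1.9]
ee_pos: [0.6319, 0.3125, 0.1683]
force: [1.8, -0.1, 3.7]
ee_pos: [0.6315, 0.3123, 0.1661]
force: [2.2, 0.2, 3.0]
```

```bash
for i in 1 2 3 4; do python3 -m jog '[[0,0,0,0,0,0.05,-1],[0,0,0,0,0,0,-1]]' | sed -n '2p;4p'; done
```

```text
ee_pos: [0.6316, 0.3124, 0.1646]
force: [2.1, 1.2, 3.7]
ee_pos: [0.6319, 0.3125, 0.1636]
force: [2.1, 1.0, 7.0]
ee_pos: [0.632, 0.3125, 0.1632]
force: [-1.4, -0.9, 18.1]
ee_pos: [0.6321, 0.3125, 0.1629]
force: [-6.6, -2.8, 32.8]
```

Rocker 2 is at its stop. I'll rise, back off and check.

```bash
python3 -m jog '[[0,0,0,0,0,-0.5,-1],[0,0,0,0,0,-1,-1],[0,0,0,-0.3,-1,-1,-1],[0,0,0,-0.5,-1,-0.8,-1],[0,0,0,-0.5,-1,0,-1],[0,0,0,-0.5,-1,0,-1],[0,0,0,0,0,0,-1],[0,0,0,0,0,0,-1]]'
python3 - <<'E'
from h import *
snap('wrist','w14');snap('side','s14');snap('top','t14')
d=ld('w14')['im'][:,:,::-1]
h=proj('w14',[.616,.292,.167]).astype(int);print(h)
x,y=h;c=d[max(0,y-75):y+75,max(0,x-75):x+75]
a=cv2.resize(c,(400,400),interpolation=cv2.INTER_CUBIC)
s=cv2.resize(ld('s14')['im'][90:340,230:430,::-1],(320,400),interpolation=cv2.INTER_CUBIC)
cv2.imwrite('pics/z14.png',np.hstack([a,s]))
E
```

```text
clock: 35.2
ee_pos: [0.5267, 0.2322, 0.2583]
ee_rot: [0.621, 0.784, 0.0, -0.001]
force: [0.7, 0.5, 0.0]
grip_width: 0.0004
finger_force: 0.0
[426 162]
```

View pics/z14.png

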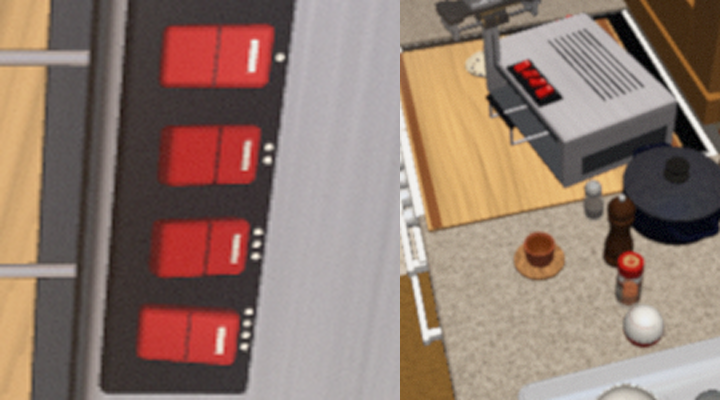

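Rockers 2 and 3 are now on, 1 and 4 are off, the clay pot stands on the mat and the rack is home. I'll hand the job in.

```bash
python3 -c "
from cell import arm
print(arm.finish_job())"
```

```text
the job is handed in; nothing more can be done
None
```

I handed the job in at about 35 s on the robot's clock: the terracotta pot is on the cork mat, the blue pot in lane 2 and the white in lane 3 (no green pot was there), the rack is fully home, and heaters 2 and 3 are on with 1 and 4 off; I did not see the pots again once the rack went under the hood.

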